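# Flip the tip box shut

### The arm

A 6-joint arm with a two-finger parallel gripper is mounted at the origin on the work surface. World frame = base frame: x ahead of the robot, y to its left, z up, the work surface at z = 0. Lengths are in m, angles in degrees, forces in N, time in s.
With the tool pointing down it reaches from about 0.35 to 0.875 m from the base axis. Payload 4.2 kg.
Tool frame: the origin (TCP) lies where the fingers leave the gripper's body, on its centre line; the fingertips stand 70 mm ahead of it and the grasp point (between the pads) lies 51 mm ahead of it; z points along the fingers, y is the direction in which the jaws open and shut (so a half turn about z gives the same grasp; the last joint's range is limited). The gripper opens to 87 mm and grips with 3 to 60 N. Pads are 19 mm wide; open, the fingers measure 117 mm over their backs; the gripper's body (75 mm by 190 mm) begins 51 mm behind the grasp point.
Start: joints at [-49.24, 22.042, 0.453, 0, -68.411, -14.817], TCP at [0.273, -0.562, 0.292] pointing down, gripper open.
Joint ranges: [-179.83, 179.83], [-69.29, 118.12], [-61.27, 80.66], [-181.25, 117.63], [-171.15, -9.14], [-177.46, 177.46]. Speed limits (degrees/s): [159.86, 159.86, 180, 180, 180, 180].

### API

Orientations are given as a 3x3 rotation matrix whose columns are the frame's x, y, z axes.
In Python, from station import sense, capture, camera_model, finish_job gives the robot as it stands.
- The arm moves only by the shell command python3 -m inch 'ROWS'. ROWS is JSON, a list of rows, each an object with "hand": the closure, from 0 (fully open) to 1 (shut); "slide": the shift along the world's x, y, z in cm, a list of three; "yaw": the turn about the world's z in rad. A call has 1 to 10 rows; each row is the pose to reach, as a shift and turn from the pose commanded when the call began; what a row does not reach only later rows make up. A row lasts 1/8 s, in which the tool goes at most 62.5 mm and 10.7 degrees, less where a joint would pass 70% of its speed; a pose out of reach is approached as far as the arm can. A call with a gripper value outside its range is refused whole. The fingers move at their own pace and stop on an object; the grip force is fixed at half the most. Time passes only in rows, so rows that repeat a pose let the fingers close. It gives the time, the measured TCP pose, the force and the opening at its end, in the units of the state.
- sense(): the state, without advancing time (a new reading comes with each control period).
- capture(name): name is "scene" or "top"; returns the picture (420x560x3 uint8, blue, green, red); there is no depth.
- camera_model(name): a dict with "mtx" (3x3 intrinsics, pixels), "k1" (the pictures are not rectified: a ray, as slopes to the right and down, at radius r is drawn at 1 + k1 r^2 times it, then the intrinsics apply), "xyz" and "orientation" of the camera in the world. Camera axes: x right, y up, looking along -z (the intrinsics and any distortion apply to the point x, -y, -z); pixel columns grow to the right and rows downward; lengths in m; the calibration is good to about 2 mm. A picture is of the moment at which its call begins. camera_model takes no time and is no camera call.
- finish_job(): hands the job in, once; it reports no verdict.
The state is a dict: "time_s": time; "joints": joint angles; "joint_velocities": joint speeds; "effort": joint torques, N m; "tcp_pos": TCP position; "ee_rot": TCP orientation; "wrist_force": force on the tool from outside, world axes, zero at the start; "moment": the same for the moment, N m; "gripper_width": opening from 0.0 (shut) to 1.0 (fully open).
Only numpy, scipy, OpenCV 4.12 (cv2) and the standard library are available. Lean on these libraries where they do the work, as an engineer would, in place of code of your own. Each camera call takes 0.05 s, during which the arm holds its last target. There are 200 camera calls.

### The job

The box of pipette tips has been left open: push its lid over from behind with the fingertips so that it flips shut over the tips, then gently press its front edge down until the catch snaps and the lid is fully closed. Only push and press: do not squeeze or pick up the box or its lid, keep the box standing flat about where it is, and leave the rack, bottle, pipette and vial beside it alone.

Things in the scene. Friction and masses are not known exactly. Their poses are not given: they have to be found in the camera images.
- tipbox: Loose blue box of yellow pipette tips, about 0.32 kg in all. Origin: centre of its underside; x runs from its front (catch side, towards the robot) to its back (hinge side), y along the hinge, z up. Base 88 mm (x) by 122 mm (y) by 50 mm high; tips stand 8 mm out of its top. Shut, the box is 76 mm high.
- tipbox_lid (a joint): Lid opening angle, rad: 0 fully shut (catch snapped in), 1.57 straight up, 2.05 backward stop; 1.75 to 2.0 at the start. The stiff plastic hinge keeps the lid at whatever angle it is left and gives way to about 0.5 N at its far edge. The catch meets its ridge at about 0.09 rad and takes about 5 to 6 N pressed down at the lid's front edge (more farther back) to snap in.
- lid_hinge (a point): Middle of the hinge axis, at the top back edge of the base: 44 mm behind (+x of the box) and 50 mm above the box's origin. The axis runs along the box's y.
- lid_front_edge (a point): On the lid, turning with it: middle of the edge where its flat outer face meets its front wall. With the lid shut it is 88 mm in front of (-x) and 26 mm above the hinge axis; with the lid open it is at the top.
- lid_middle (a point): Middle of the lid's flat outer face (88 by 122 mm), turning with the lid: the top when shut; open, it looks backwards, away from the robot. The lid is a translucent blue open shell 26 mm deep with 2.5 mm walls, 44 mm from this point to the hinge edge and to the front edge.
- catch (a point): Pivot of the springy catch tongue, 26 mm wide and 21 mm long, at the middle of the lid's front wall, standing 7 mm out of it; its hooked end snaps under a ridge on the front of the base, just below the rim.
- tuberack: White tube rack 62 x 116 x 34 mm with short clear tubes standing out to 53 mm, loose, 0.26 kg. Origin: centre of its underside. Leave alone.
- bottle: White round reagent bottle, 48 mm across, 105 mm high, blue cap, loose. Origin: centre of its underside. Leave alone.
- pipette: Hand pipette lying flat, about 245 mm long and 26 mm wide, 33 mm high, loose. Origin: on the bench under the front end of its body, 132 mm from the plunger end; x runs along it towards the thin end. Leave alone.
- vial: Small clear screw-cap vial with white cap, 34 mm across, 50 mm high, loose. Origin: centre of its underside. Leave alone.
Mind the look-alikes: they are no part of the job. There is more than one size of the tipbox; the job needs the middle-sized.

How it is judged:
By the outcome, as a careful person would: the job done as asked, in the order asked, and still so for the second after the job is handed in, with the robot touching nothing.
It also fails if it takes over 38 s, if anything falls off the work surface, if the arm or the gripper's body presses on something with over 40 N, if the wrist force passes 120 N, or if a joint passes its speed limit or range.

## Working session

There is one attempt and no reset: what is moved stays moved. The work goes in short steps, Python scripts to look and compute and a shell command to move; the robot and the scene stay as the last step left them, time stands still between calls to the robot, and variables do not carry over. Pictures are saved under pics/ and viewed, about 8 in all and at most 12, crops included, and the job is handed in when it is done.

```bash
mkdir -p pics; cat > h.py <<'E'
import numpy as np, cv2
from station import *
def ray(name,uv):
    m=camera_model(name);K=np.array(m["mtx"]);k=m["k1"]
    d=np.linalg.solve(K,[uv[0],uv[1],1.])[:2]; s=d.copy()
    for _ in range(30): s=d/(1+k*(s@s))
    return np.array(m["xyz"]),np.array(m["orientation"])@np.array([s[0],-s[1],-1])
def onz(name,uv,z):
    o,d=ray(name,uv); return o+d*(z-o[2])/d[2]
def proj(name,p):
    m=camera_model(name);c=np.array(m["orientation"]).T@(np.array(p)-m["xyz"])
    s=np.array([c[0],-c[1]])/-c[2]; s=s*(1+m["k1"]*(s@s)); return (np.array(m["mtx"])@[s[0],s[1],1])[:2]
def tri(a,b):
    o1,d1=ray("scene",a);o2,d2=ray("top",b)
    t=np.linalg.lstsq(np.c_[d1,-d2],o2-o1,rcond=None)[0]
    return (o1+d1*t[0]+o2+d2*t[1])/2, np.linalg.norm(o1+d1*t[0]-o2-d2*t[1])
E
python3 - <<'E'
from h import *
for n in("scene","top"):
    cv2.imwrite(f"pics/{n}0.png",cv2.resize(capture(n),(800,600),interpolation=cv2.INTER_CUBIC)); m=camera_model(n); print(n,m)
s=sense();print(s)
E
```

```text
scene {'mtx': array([[513.89904793,   0.        , 275.32768358],
       [  0.        , 513.89904793, 203.04846756],
       [  0.        ,   0.        ,   1.        ]]), 'k1': -0.08140905372834527, 'xyz': array([1.20438959, 0.15732648, 1.1532565 ]), 'orientation': array([[-0.16505482, -0.81502224,  0.55542385],
       [ 0.98619108, -0.12863499,  0.10430811],
       [-0.01356649,  0.56497061,  0.82499949]])}
top {'mtx': array([[409.29361398,   0.        , 279.31700859],
       [  0.        , 409.29361398, 211.20460046],
       [  0.        ,   0.        ,   1.        ]]), 'k1': 0.02416550195707893, 'xyz': array([0.32034906, 0.03059726, 1.38880656]), 'orientation': array([[ 0.02571847,  0.99172472, -0.12578012],
       [-0.99949722,  0.02784367,  0.01516713],
       [ 0.01854379,  0.1253268 ,  0.9919422 ]])}
{'time_s': 0.1, 'joints': array([-4.92406363e+01,  2.20857306e+01,  3.88296034e-01, -2.48920320e-02,
       -6.84131684e+01, -1.48158423e+01]), 'joint_velocities': array([ 0.03405764, -0.12769609,  0.13959938,  0.18991914, -0.07544852,
        0.1476661 ]), 'effort': array([-1.14698716e-03, -3.91689777e+01,  1.87934804e+01,  4.23198849e+00,
        1.34239750e-02, -8.61206513e-05]), 'tcp_pos': array([ 0.27326204, -0.56164523,  0.29128126]), 'ee_rot': array([[-8.99295765e-01, -4.37339932e-01, -9.54300346e-04],
       [-4.37340961e-01,  8.99294115e-01,  1.72591100e-03],
       [ 1.03386883e-04,  1.96945909e-03, -9.99998055e-01]]), 'wrist_force': array([ 0.36940428, -0.13872034, -0.4001264 ]), 'moment': array([ 0.00557481,  0.01593142, -0.01878269]), 'gripper_width': 1.000036276622467}
```

View pics/scene0.png

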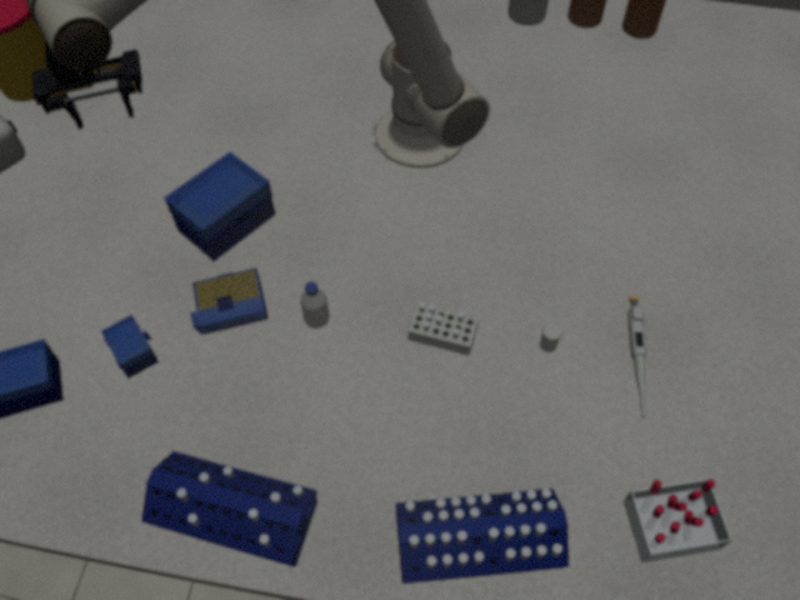

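View pics/top0.png

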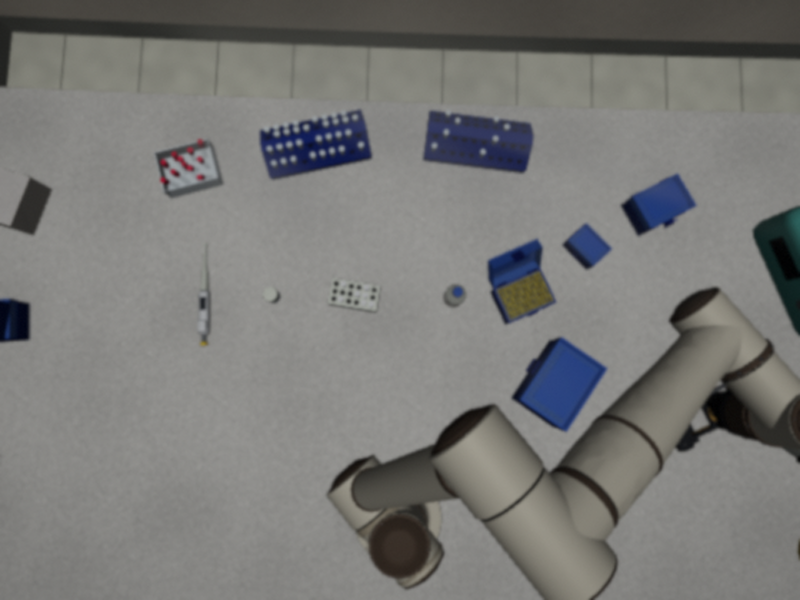

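Candidates in the 800x600 pictures are: the open box with tips, scene (230,300) / top (520,283); a large closed box, scene (220,200); a small closed cube, scene (130,345); and a closed box, scene (25,380) / top (660,205). The open one fits the description. I'll check its size in one close crop.

```bash
python3 - <<'E'
from h import *
out=[]
for n,(x0,y0) in (("scene",(120,175)),("top",(325,155))):
    im=capture(n); c=im[y0:y0+80,x0:x0+80]; 
    hsv=cv2.cvtColor(im,cv2.COLOR_BGR2HSV); m=np.zeros(im.shape[:2],np.uint8)
    m[y0:y0+80,x0:x0+80]=255
    yel=cv2.inRange(hsv,(15,80,50),(40,255,255))&m
    cs=max(cv2.findContours(yel,0,2)[0],key=cv2.contourArea)
    bp=cv2.boxPoints(cv2.minAreaRect(cs)); print(n,"yellow",cv2.contourArea(cs)); print(bp.round(1).tolist(),[onz(n,p,.058).round(3).tolist() for p in bp])
    b=cv2.resize(c,(400,400),interpolation=cv2.INTER_CUBIC); b=cv2.convertScaleAbs(b,alpha=1.6)
    for k in range(0,80,10): cv2.putText(b,str(x0+k),(k*5,8),0,.3,(0,0,255));cv2.putText(b,str(y0+k),(0,k*5+4),0,.3,(0,0,255)); cv2.line(b,(k*5,0),(k*5,400),(200,200,200) if 0 else (90,90,90),1);cv2.line(b,(0,k*5),(400,k*5),(90,90,90),1)
    out.append(b)
cv2.imwrite("pics/crop1.png",np.hstack(out))
E
```

```text
scene yellow 563.5
[[136.5, 198.5], [176.39999389648438, 189.39999389648438], [180.1999969482422, 206.0], [140.3000030517578, 215.1999969482422]] [[0.51, -0.344, 0.058], [0.465, -0.247, 0.058], [0.515, -0.223, 0.058], [0.558, -0.318, 0.058]]
top yellow 603.0
[[348.6000061035156, 203.10000610351562], [377.5, 190.1999969482422], [386.0, 209.3000030517578], [357.1000061035156, 222.1999969482422]] [[0.522, -0.217, 0.058], [0.568, -0.313, 0.058], [0.505, -0.341, 0.058], [0.46, -0.245, 0.058]]
```

View pics/crop1.png

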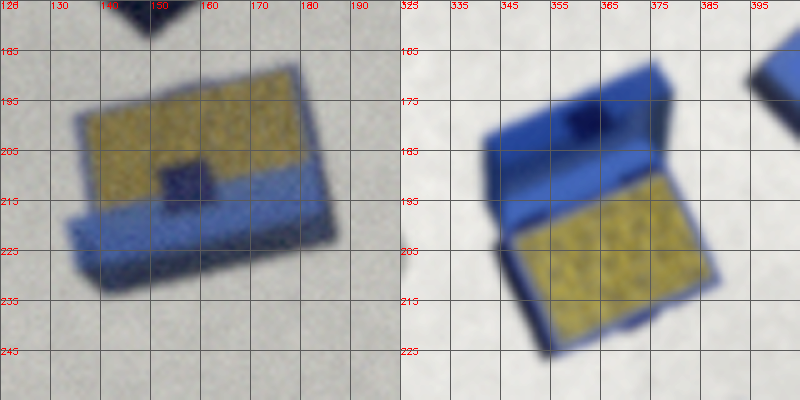

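The open box is at scene px (160,208) and top px (365,205). Its tip field is about 107 mm long, which fits the middle-sized box (122 mm). The hinge side points away from the robot, and yaw is about 25°. Next I'll work out the box pose and the lid edge.

```bash
python3 - <<'E'
from h import *
# rim corners (top): frontR, frontL, backR, backL
P=[onz("top",p,.05) for p in [(389,211.6),(356.4,224.4),(377.6,189.4),(346,202)]]
for p in P: print(p.round(3))
print("len",np.linalg.norm(P[0]-P[1]),np.linalg.norm(P[0]-P[2]),np.linalg.norm(P[1]-P[3]))
v=(P[1]-P[0])+(P[3]-P[2]); print("yaw",np.degrees(np.arctan2(v[1],v[0]))-90)
# scene rim front corners
for p in [(136,198),(179,188.5)]: print("sc",onz("scene",p,.05).round(3))
# lid front edge ends: scene outer edge (far back lower edge of top face) ; candidate corners
for a in [(133.5,218.5),(142,233)]: print(a)
c=np.mean(P,axis=0)
for yaw in (24,25.5,27):
  y=np.radians(yaw);ex=np.array([np.cos(y),np.sin(y),0]);ey=np.array([-ex[1],ex[0],0])
  o=np.mean([onz("top",p,.058) for p in [(348.6,203.1),(377.5,190.2),(386,209.3),(357.1,222.2)]]+[onz("scene",p,.058) for p in [(136.5,198.5),(140.3,215.2)]][:0],axis=0)
  o=np.r_[c[:2],0];h=o+44*ex/1000+[0,0,.05]
  print(yaw,"o",o.round(4))
  for th in (1.75,1.85,1.95,2.05):
    f=lambda r,s,yy:h+(-np.cos(th)*r-np.sin(th)*-s*-1*-1*-1 *0)*ex+(0)*ex
    # lid pt (-r, s): rotate back by th : x=-r cos th + s sin th ; z= r sin th + s cos th
    g=lambda r,s,yy:h+(-r*np.cos(th)+s*np.sin(th))*ex+np.array([0,0,r*np.sin(th)+s*np.cos(th)])+yy*ey
    q=[g(.088,.026,.061),g(.088,.026,-.061),g(.088,0,.061),g(.088,0,-.061),g(0,.026,.061)]
    print(th,q[0].round(3)[2],[proj("scene",p).round(1).tolist() for p in q],"T",[proj("top",p).round(1).tolist() for p in q[:4]])
E
```

```text
[ 0.499 -0.353  0.05 ]
[ 0.453 -0.245  0.05 ]
[ 0.572 -0.315  0.05 ]
[ 0.527 -0.21   0.05 ]
len 0.11710523373880083 0.08247829012783721 0.08136941251818969
yaw 23.114518933400817
sc [ 0.503 -0.349  0.05 ]
sc [ 0.455 -0.244  0.05 ]
(133.5, 218.5)
(142, 233)
24 o [ 0.513  -0.2807  0.    ]
1.75 0.132 [[182.4, 208.1], [132.0, 219.1], [180.5, 198.5], [130.5, 209.3], [187.0, 222.0]] T [[344.5, 185.6], [380.0, 171.1], [348.0, 192.8], [383.7, 178.2]]
1.85 0.127 [[183.2, 211.8], [132.8, 222.8], [181.2, 201.8], [131.1, 212.7], [187.1, 222.3]] T [[343.2, 183.6], [378.6, 169.1], [346.8, 190.4], [382.4, 175.8]]
1.95 0.122 [[184.0, 215.5], [133.7, 226.6], [181.9, 205.2], [131.7, 216.1], [187.2, 222.5]] T [[342.0, 181.7], [377.2, 167.4], [345.6, 188.2], [381.1, 173.6]]
2.05 0.116 [[184.9, 219.2], [134.5, 230.3], [182.6, 208.7], [132.4, 219.7], [187.3, 222.7]] T [[340.8, 180.1], [375.8, 165.8], [344.3, 186.0], [379.7, 171.6]]
25.5 o [ 0.513  -0.2807  0.    ]
1.75 0.132 [[183.2, 207.3], [133.0, 219.4], [181.1, 197.9], [131.3, 209.7], [187.6, 221.3]] T [[344.0, 186.4], [379.1, 170.9], [347.8, 193.5], 
[... 459 characters left out ...]
, [343.9, 186.8], [378.9, 171.4]]
27 o [ 0.513  -0.2807  0.    ]
1.75 0.132 [[184.0, 206.6], [134.0, 219.7], [181.6, 197.2], [132.0, 210.1], [188.2, 220.6]] T [[343.6, 187.1], [378.3, 170.7], [347.6, 194.2], [382.4, 177.7]]
1.85 0.127 [[185.0, 210.2], [135.0, 223.4], [182.4, 200.4], [132.7, 213.4], [188.3, 221.0]] T [[342.2, 185.1], [376.7, 168.8], [346.2, 191.8], [381.0, 175.4]]
1.95 0.122 [[186.0, 213.9], [136.0, 227.1], [183.3, 203.8], [133.5, 216.8], [188.3, 221.2]] T [[340.9, 183.3], [375.2, 167.1], [344.8, 189.6], [379.5, 173.2]]
2.05 0.116 [[186.9, 217.6], [137.1, 230.8], [184.2, 207.2], [134.4, 220.3], [188.4, 221.4]] T [[339.6, 181.7], [373.8, 165.6], [343.5, 187.5], [378.0, 171.2]]
```

The lid matches about 1.95 rad. Its top edge is 101 mm behind the origin, at z about 0.122. The box is at (0.513,-0.281), yaw about 24.5°, so the jaws are already parallel to the hinge. I'll go behind it high up, with the fingers shut.

```bash
python3 -m inch '[{"hand":1,"slide":[4,3.7,0],"yaw":0},{"hand":1,"slide":[8,7.4,0],"yaw":0},{"hand":1,"slide":[12,11.1,0],"yaw":0},{"hand":1,"slide":[16,14.8,0],"yaw":0},{"hand":1,"slide":[20,18.6,0],"yaw":0},{"hand":1,"slide":[24,22.3,0],"yaw":-0.02},{"hand":1,"slide":[28,26,0],"yaw":-0.02},{"hand":1,"slide":[32,29.7,0],"yaw":-0.02},{"hand":1,"slide":[36.3,33.7,0],"yaw":-0.02},{"hand":1,"slide":[36.3,33.7,0],"yaw":-0.02}]'
python3 - <<'E'
from h import *
out=[]
for n,(x0,y0) in (("scene",(100,140)),("top",(305,135))):
    b=cv2.resize(capture(n)[y0:y0+110,x0:x0+110],(400,400),interpolation=cv2.INTER_CUBIC); out.append(cv2.convertScaleAbs(b,alpha=1.5))
cv2.imwrite("pics/c2.png",np.hstack(out))
E
```

```text
time_s: 1.45
tcp_pos: [0.6388, -0.2219, 0.2908]
ee_rot: [[-0.906, -0.424, -0.001], [-0.424, 0.906, 0.001], [0.001, 0.001, -1.0]]
wrist_force: [-1.3, -0.3, -0.1]
gripper_width: 0.018
```

View pics/c2.png

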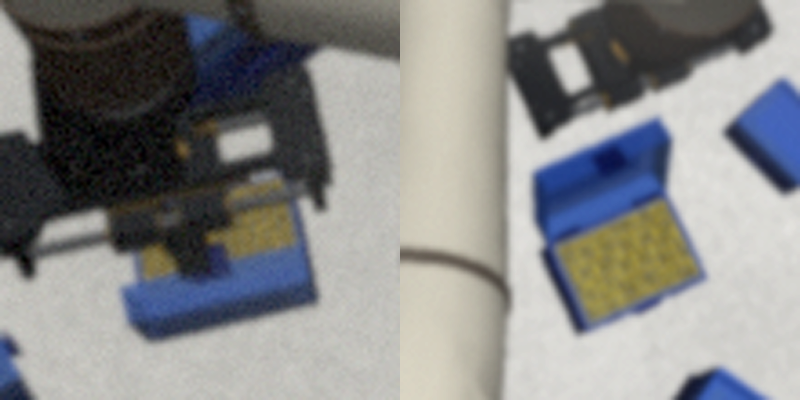

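The picture shows the gripper behind the lid and centred on the hinge to within 2 mm. I'll lower it and start the push.

```bash
python3 -m inch '[{"hand":1,"slide":[0,0,-4],"yaw":0},{"hand":1,"slide":[0,0,-8],"yaw":0},{"hand":1,"slide":[0,0,-11.6],"yaw":0},{"hand":1,"slide":[0,0,-11.6],"yaw":0},{"hand":1,"slide":[-0.9,-0.4,-11.6],"yaw":0},{"hand":1,"slide":[-1.8,-0.8,-11.6],"yaw":0},{"hand":1,"slide":[-2.7,-1.2,-11.4],"yaw":0},{"hand":1,"slide":[-3.4,-1.55,-11],"yaw":0},{"hand":1,"slide":[-4.1,-1.9,-10.6],"yaw":0},{"hand":1,"slide":[-4.1,-1.9,-10.6],"yaw":0}]'
python3 - <<'E'
from h import *
out=[]
for n,(x0,y0) in (("scene",(100,140)),("top",(305,135))):
    b=cv2.resize(capture(n)[y0:y0+110,x0:x0+110],(400,400),interpolation=cv2.INTER_CUBIC); out.append(cv2.convertScaleAbs(b,alpha=1.5))
cv2.imwrite("pics/c3.png",np.hstack(out)); print(sense()["wrist_force"])
E
```

```text
time_s: 2.8
tcp_pos: [0.5949, -0.2443, 0.1869]
ee_rot: [[-0.908, -0.419, 0.0], [-0.419, 0.908, -0.0], [-0.0, -0.0, -1.0]]
wrist_force: [-0.4, 0.2, -0.6]
gripper_width: 0.006
[0.22929842 0.67714261 0.21218517]
```

View pics/c3.png

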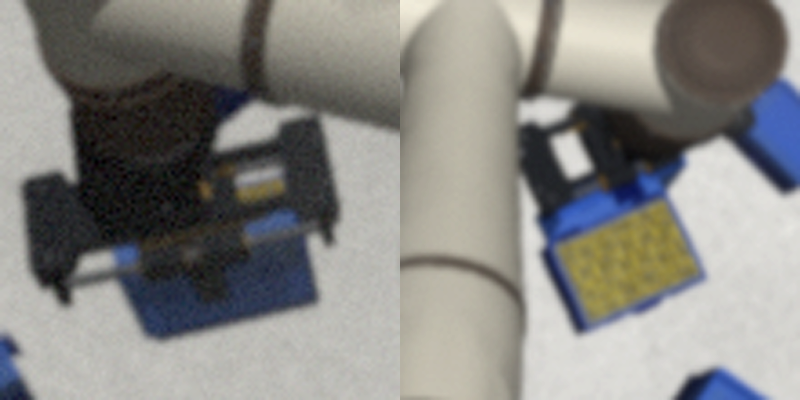

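The lid is now near upright and the box hasn't moved. I'll continue along the lid's arc.

```bash
python3 -m inch '[{"hand":1,"slide":[-0.9,-0.4,0.5],"yaw":0},{"hand":1,"slide":[-2.3,-1.05,0.7],"yaw":0},{"hand":1,"slide":[-3.65,-1.65,0.9],"yaw":0},{"hand":1,"slide":[-4.65,-2.1,0.8],"yaw":0},{"hand":1,"slide":[-5.65,-2.55,0.7],"yaw":0},{"hand":1,"slide":[-6.65,-3.05,0.2],"yaw":0},{"hand":1,"slide":[-7.55,-3.45,-0.3],"yaw":0},{"hand":1,"slide":[-8.4,-3.8,-1.2],"yaw":0},{"hand":1,"slide":[-9.1,-4.15,-2],"yaw":0},{"hand":1,"slide":[-9.1,-4.15,-2],"yaw":0}]'
python3 - <<'E'
from h import *
out=[]
for n,(x0,y0) in (("scene",(100,140)),("top",(305,135))):
    b=cv2.resize(capture(n)[y0:y0+110,x0:x0+110],(400,400),interpolation=cv2.INTER_CUBIC); out.append(cv2.convertScaleAbs(b,alpha=1.5))
cv2.imwrite("pics/c4.png",np.hstack(out)); print(sense()["wrist_force"])
E
```

```text
time_s: 4.15
tcp_pos: [0.5034, -0.2856, 0.1651]
ee_rot: [[-0.908, -0.419, -0.002], [-0.419, 0.908, 0.001], [0.002, 0.002, -1.0]]
wrist_force: [0.5, 0.5, -0.2]
gripper_width: 0.004
[-0.21600794 -0.04747461  0.12758402]
```

View pics/c4.png

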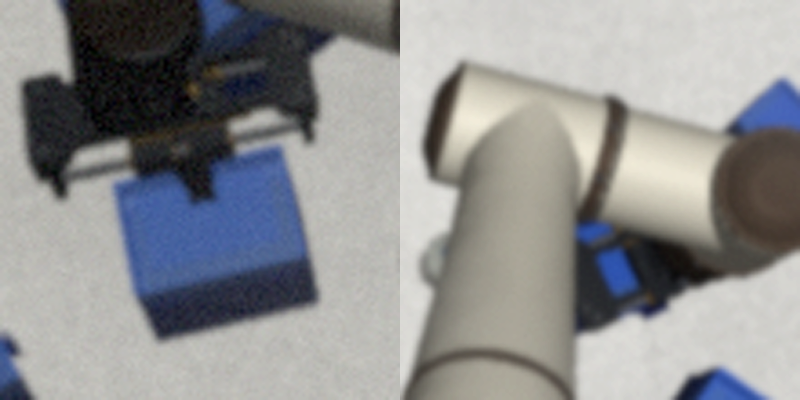

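The lid is over, about 0.3 rad open, and the box is still in place. I'll lift off, move over the front edge and lower slowly.

```bash
python3 -m inch '[{"hand":1,"slide":[0,0,1.5],"yaw":0},{"hand":1,"slide":[-1,-0.5,1.5],"yaw":0},{"hand":1,"slide":[-2.05,-0.95,1.5],"yaw":0},{"hand":1,"slide":[-2.05,-0.95,0.8],"yaw":0},{"hand":1,"slide":[-2.05,-0.95,0.3],"yaw":0},{"hand":1,"slide":[-2.05,-0.95,-0.1],"yaw":0},{"hand":1,"slide":[-2.05,-0.95,-0.5],"yaw":0},{"hand":1,"slide":[-2.05,-0.95,-0.9],"yaw":0},{"hand":1,"slide":[-2.05,-0.95,-1.0],"yaw":0},{"hand":1,"slide":[-2.05,-0.95,-1.0],"yaw":0}]'
python3 -m inch '[{"hand":1,"slide":[0,0,-0.1],"yaw":0},{"hand":1,"slide":[0,0,-0.2],"yaw":0},{"hand":1,"slide":[0,0,-0.2],"yaw":0}]'
python3 -m inch '[{"hand":1,"slide":[0,0,-0.1],"yaw":0},{"hand":1,"slide":[0,0,-0.1],"yaw":0}]'
```

```text
time_s: 5.5
tcp_pos: [0.484, -0.295, 0.1562]
ee_rot: [[-0.908, -0.419, 0.0], [-0.419, 0.908, 0.0], [-0.0, -0.0, -1.0]]
wrist_force: [0.5, -0.4, -0.3]
gripper_width: 0.002
time_s: 5.88
tcp_pos: [0.484, -0.295, 0.1542]
ee_rot: [[-0.908, -0.419, 0.0], [-0.419, 0.908, 0.0], [-0.0, -0.0, -1.0]]
wrist_force: [0.6, -0.7, 0.4]
gripper_width: 0.01
time_s: 6.12
tcp_pos: [0.4839, -0.295, 0.1532]
ee_rot: [[-0.908, -0.419, 0.0], [-0.419, 0.908, -0.0], [0.0, -0.0, -1.0]]
wrist_force: [-1.2, 0.1, -0.1]
gripper_width: 0.005
```

```bash
python3 -m inch '[{"hand":1,"slide":[0,0,-0.1],"yaw":0},{"hand":1,"slide":[0,0,-0.1],"yaw":0}]'
python3 -m inch '[{"hand":1,"slide":[0,0,-0.1],"yaw":0},{"hand":1,"slide":[0,0,-0.1],"yaw":0}]'
python3 -m inch '[{"hand":1,"slide":[0,0,-0.1],"yaw":0},{"hand":1,"slide":[0,0,-0.1],"yaw":0}]'
```

```text
time_s: 6.38
tcp_pos: [0.4838, -0.2951, 0.1525]
ee_rot: [[-0.908, -0.419, -0.0], [-0.419, 0.908, -0.0], [0.0, -0.0, -1.0]]
wrist_force: [-1.8, -0.5, 3.2]
gripper_width: 0.003
time_s: 6.62
tcp_pos: [0.4836, -0.2952, 0.1514]
ee_rot: [[-0.908, -0.419, -0.001], [-0.419, 0.908, -0.0], [0.001, 0.0, -1.0]]
wrist_force: [-1.9, -0.9, 3.9]
gripper_width: 0.006
time_s: 6.88
tcp_pos: [0.4842, -0.2948, 0.1498]
ee_rot: [[-0.908, -0.419, 0.001], [-0.419, 0.908, 0.0], [-0.001, -0.0, -1.0]]
wrist_force: [-0.3, -0.1, 0.8]
gripper_width: 0.005
```

```bash
python3 -m inch '[{"hand":1,"slide":[0,0,-0.1],"yaw":0},{"hand":1,"slide":[0,0,-0.1],"yaw":0}]'
python3 -m inch '[{"hand":1,"slide":[0,0,-0.1],"yaw":0},{"hand":1,"slide":[0,0,-0.1],"yaw":0}]'
python3 -m inch '[{"hand":1,"slide":[0,0,-0.1],"yaw":0},{"hand":1,"slide":[0,0,-0.1],"yaw":0}]'
python3 -m inch '[{"hand":1,"slide":[0,0,-0.1],"yaw":0},{"hand":1,"slide":[0,0,-0.1],"yaw":0}]'
```

```text
time_s: 7.12
tcp_pos: [0.4841, -0.2947, 0.1488]
ee_rot: [[-0.908, -0.419, 0.0], [-0.419, 0.908, 0.0], [-0.0, 0.0, -1.0]]
wrist_force: [-0.4, 0.0, 0.1]
gripper_width: 0.003
time_s: 7.38
tcp_pos: [0.4839, -0.2949, 0.1481]
ee_rot: [[-0.908, -0.419, -0.0], [-0.419, 0.908, 0.0], [0.0, 0.0, -1.0]]
wrist_force: [0.6, 0.8, -0.5]
gripper_width: 0.002
time_s: 7.62
tcp_pos: [0.4839, -0.295, 0.1472]
ee_rot: [[-0.908, -0.419, -0.0], [-0.419, 0.908, 0.0], [0.0, 0.0, -1.0]]
wrist_force: [0.6, 0.3, 0.0]
gripper_width: 0.006
time_s: 7.88
tcp_pos: [0.484, -0.295, 0.1462]
ee_rot: [[-0.908, -0.419, -0.0], [-0.419, 0.908, 0.0], [-0.0, 0.0, -1.0]]
wrist_force: [0.6, 0.4, 0.3]
gripper_width: 0.006
```

```bash
python3 -m inch '[{"hand":1,"slide":[0,0,-0.1],"yaw":0},{"hand":1,"slide":[0,0,-0.1],"yaw":0}]'
python3 -m inch '[{"hand":1,"slide":[0,0,-0.1],"yaw":0},{"hand":1,"slide":[0,0,-0.1],"yaw":0}]'
```

```text
time_s: 8.12
tcp_pos: [0.484, -0.2951, 0.146]
ee_rot: [[-0.908, -0.42, 0.0], [-0.42, 0.908, -0.0], [-0.0, -0.0, -1.0]]
wrist_force: [-0.6, 1.5, 4.2]
gripper_width: 0.007
time_s: 8.38
tcp_pos: [0.484, -0.2951, 0.1459]
ee_rot: [[-0.908, -0.42, 0.0], [-0.42, 0.908, -0.001], [0.0, -0.001, -1.0]]
wrist_force: [-2.5, 2.8, 9.0]
gripper_width: 0.004
```

The lid meets a firm stop at tip z = 0.0759, which matches the 76 mm shut height. I'll lift clear and check.

```bash
python3 -m inch '[{"hand":1,"slide":[0,0,1],"yaw":0},{"hand":1,"slide":[0,0,5],"yaw":0},{"hand":1,"slide":[0,0,10],"yaw":0},{"hand":1,"slide":[0,0,15],"yaw":0},{"hand":1,"slide":[-3,-5,15],"yaw":0},{"hand":1,"slide":[-6,-10,15],"yaw":0},{"hand":1,"slide":[-9,-15,15],"yaw":0},{"hand":1,"slide":[-12,-20,15],"yaw":0},{"hand":1,"slide":[-14,-25,15],"yaw":0},{"hand":1,"slide":[-14,-25,15],"yaw":0}]'
python3 - <<'E'
from h import *
out=[]
y=np.radians(24.5);R=np.array([[np.cos(y),-np.sin(y),0],[np.sin(y),np.cos(y),0],[0,0,1]])
for n,(x0,y0) in (("scene",(120,165)),("top",(325,155))):
    b=cv2.resize(capture(n)[y0:y0+80,x0:x0+80],(400,400),interpolation=cv2.INTER_CUBIC); b=cv2.convertScaleAbs(b,alpha=1.5)
    for p in [(-.044,.061,.076),(-.044,-.061,.076),(.044,.061,.076),(.044,-.061,.076)]:
        q=(proj(n,R@p+[.513,-.281,0])-[x0,y0])*5+2; cv2.circle(b,tuple(int(v) for v in q),3,(0,0,255),1)
    out.append(b)
cv2.imwrite("pics/c5.png",np.hstack(out)); print(sense()["wrist_force"])
E
```

```text
time_s: 9.62
tcp_pos: [0.3419, -0.5477, 0.2931]
ee_rot: [[-0.91, -0.415, -0.001], [-0.415, 0.91, 0.001], [0.0, 0.001, -1.0]]
wrist_force: [-0.0, 0.7, -0.5]
gripper_width: 0.006
[-0.3690037  -0.53885431  0.02794872]
```

View pics/c5.png

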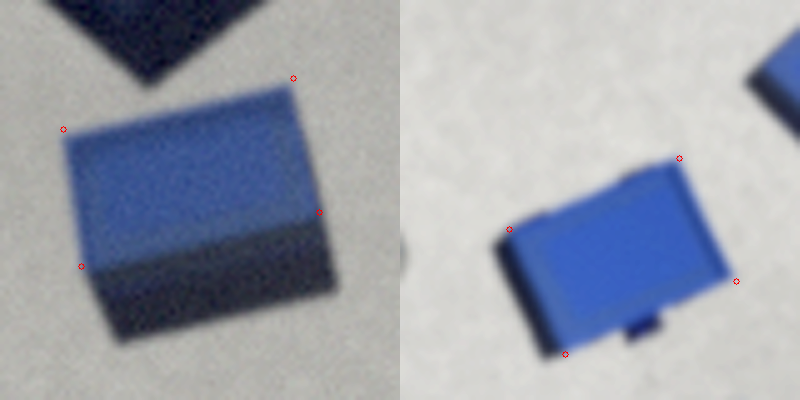

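Red circles mark where the corners of the shut lid should be. They agree within about 1 px in both views, e.g. front corners at scene (136,191) and (178,181). The box is where it was, so I'm handing in.

```bash
python3 -c "from station import *; print(finish_job())"
```

```text
the job is handed in; nothing more can be done
None
```

I flipped the middle-sized tip box's lid shut from behind with the closed fingertips. I then pressed its front edge down in 1 mm steps until the catch snapped, and handed the job in after about 10 s of robot time.

**Catch:** the readings at the end of each step rose to about 4 N. They fell to nearly zero as the catch gave, slightly below the 5–6 N expected, since the peak came between readings. The lid then met a firm stop at a fingertip height of 75.9 mm, against 76 mm for a shut box. I pressed there to about 9 N to confirm it.

**Last picture:** with the arm clear, the lid's corners matched the predicted shut position within about 1 px in both views. The box stood where it started, and no check disagreed. I did not measure the rack, bottle, pipette and vial again afterwards, but the arm's path stayed clear of them.

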